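# Nudge two loose wiring covers into their recesses

### The arm

A 7-joint arm with a two-finger parallel gripper is mounted at the origin on a cart in front of the work surface, level with it; the furniture and walls round the work are solid. World frame = base frame: x ahead of the robot, y to its left, z up, the work surface at z = 0. Lengths are in m, angles in rad, forces in N, time in s.
With the tool pointing down it reaches from about 0.425 to 0.925 m from the base axis. Payload 6.8 kg.
Tool frame: the origin (TCP) lies on the centre line of the jaws, within the pads' length; the fingertips stand 17 mm ahead of it and the grasp point (between the pads) lies 2 mm behind it; z points along the fingers, x is the direction in which the jaws open and shut, and the axes are right-handed (so a half turn about z gives the same grasp; the last joint's range is limited). The gripper opens to 85 mm and grips with 20 to 120 N. Pads are 22 mm wide; open, the fingers measure 114 mm over their backs; the gripper's body (76 mm by 85 mm) begins 54 mm behind the grasp point. The pads swing forward as they close: fully open they stand 13 mm farther back than shut.
Start: joints at [-1.442, 0.477, 0.022, 1.555, -0.011, 1.109, -0.083], TCP at [0.158, 0.656, 0.248] pointing down, gripper open.
Joint ranges: [-2.96, 2.96], [-0.34, 2.1], [-1.41, 1.46], [0.24, 2.44], [-1.37, 4.51], [0.17, 1.92], [-2.96, 2.96]. Speed limits (rad/s): [2.39, 2.39, 3.14, 3.14, 3.14, 3.14, 3.14].

### API

Orientations are given as a rotation vector (axis times angle).
In Python, from bench import r gives the robot as it stands.
- The arm moves only by the tool arm_command, never from a script. Its argument "increments" is a list of rows, each a list of 3 entries, a list of its own where there are three numbers: the shift along the world's x, y, z in m, then the turn, a rotation vector about the world's x, y, z in rad, then the opening in per cent of the stroke, from 0 (shut) to 100 (fully open). A call has 1 to 10 rows; each row is the pose to reach, as a shift and turn from the pose commanded when the call began; what a row does not reach only later rows make up. A row lasts 1/10 s, in which the tool goes at most 50 mm and 8.59 degrees, less where a joint would pass 70% of its speed; a pose out of reach is approached as far as the arm can. A call with a gripper value outside its range is refused whole. The fingers move at their own pace and stop on an object; "newtons" is the grip in N (left out, the last holds). Time passes only in rows, so rows that repeat a pose let the fingers close. It gives the time, the measured TCP pose, the force and the opening at its end, in the units of the state.
- r.get_obs(): the state, without advancing time (a new reading comes with each control period).
- r.grab_frame(name): name is "scene" or "side" or "wrist"; returns the picture (420x560x3 uint8, blue, green, red); there is no depth.
- r.camera_model(name): a dict with "camera_matrix" (3x3 intrinsics, pixels), "D" ([k1, k2, p1, p2, k3] as OpenCV has them; the pictures are not rectified), "camera_from_world" (4x4, takes a point from world to camera coordinates). Camera axes: x right, y down, z forward; pixel columns grow to the right and rows downward; lengths in m; the calibration is good to about 2 mm. A picture is of the moment at which its call begins: read the wrist's pose just before it. camera_model takes no time and is no camera call; for the wrist camera it gives the pose at the moment of the call.
- r.hand_in(): hands the job in, once; it reports no verdict.
The state is a dict: "clock": time; "joints": joint angles; "qvel": joint speeds; "tau": joint torques, N m; "tcp_pos": TCP position; "orientation": TCP orientation; "contact_force": force on the tool from outside, world axes, zero at the start; "moment": the same for the moment, N m; "grip_width": finger opening in m.
Only numpy, scipy, OpenCV 4.12 (cv2) and the standard library are available. Lean on these libraries where they do the work, as an engineer would, in place of code of your own. Each camera call takes 0.05 s, during which the arm holds its last target. There are 200 camera calls.

### The job

Close the two wiring recesses of the instrument body on the bench: with the fingertips, push each loose round wooden cover flat across the top of the body until it drops into the recess of its own size, the large cover into the large recess and the small one into the small, and both lie flat and flush. Only slide the covers, never pick them up, do not push them off the body, and leave the other things on the body and on the bench where they are.

Things in the scene. Friction and masses are not known exactly. Their poses are not given: they have to be found in the camera images.
- body_blank: rectangular wooden instrument body, 200 x 330 mm, 30 mm high with its rubber mat, flat on the bench; it does not move. Origin: centre of its underside. x: along the short side, y: along the long side, z up. Flat top 30 mm above the origin; two round recesses in it, 105 mm from the centre: the large towards +y, the small towards -y. Each recess has a flat floor with a small wiring hole in its middle (25 and 15 mm wide)
- recess_large (a point): centre of the mouth of the large round recess, at the level of the body's top; 69 mm in diameter, 8 mm deep; axes as those of the body
- recess_small (a point): centre of the mouth of the small round recess, at the level of the body's top; 51 mm in diameter, 8 mm deep; axes as those of the body
- cover_large: large loose round cover of dark wood, 64 mm in diameter, 8 mm thick, about 50 g, with three small brass screw cups in its upper face; lies flat on the body between the recesses. Origin: centre of its underside, z up. At home its underside is 8 mm below the body's top, its upper face flush with it. It tips in only when its centre is within about 1 cm of the recess's centre
- cover_small: small loose round cover of dark wood, 46 mm in diameter, 8 mm thick, about 50 g, otherwise like the large one; it lies on top of the body beside the large cover, either nearer to the robot or farther away. Origin: centre of its underside, z up. It would also drop into the large recess, which is wrong
- bone_nut: bystander: small cream bar, 10 x 55 x 9 mm, lying near a corner on top of the body beyond the large recess as seen from the robot. Origin: centre of its underside
- offcut_2: bystander: reddish wood off-cut, 30 x 75 x 22 mm, lying on top of the body between the small recess and the edge nearest the robot. Origin: centre of its underside
- glue_bottle: bystander: standing glue bottle, 58 mm wide, 164 mm high, on the bench behind the body. Origin: centre of its underside
- marker: bystander: marker pen, 135 mm long, lying on the bench to the right of the body. Origin: centre of its underside
- block_plane: bystander: block plane, 51 x 160 x 48 mm, on the bench at the near right. Origin: centre of its underside
Not all that is in view belongs to the job. What is shaped like the cover_small but green is not meant.

How it is judged:
At the end, for the whole second after the job is handed in: Each cover lies at rest in the recess of its own size: its centre within 5 mm of the recess's centre, its underside 8 mm (within 2 mm) below the body's top, flat within 0.06 rad (horizontal distance between cover_large and recess_large below 0.005 m and z of cover_large in the frame of recess_large between -0.01 and -0.006 m and angle between each of cover_large, cover_small's own z axis and vertical below 0.06 rad and linear speed of each of cover_large, cover_small below 0.02 m/s and horizontal distance between cover_small and recess_small below 0.005 m and z of cover_small in the frame of recess_small between -0.01 and -0.006 m); the robot touches nothing.
It fails at once if a cover is lifted more than 8 mm off the body's top (z of any of cover_large, cover_small in the frame of recess_large above 0.008 m).
It fails at once if a cover is pushed off the body (z of any of cover_large, cover_small in the frame of recess_large below -0.015 m).
It fails at once if another thing on the body or the bench is shifted by more than 25 mm (distance of any of bone_nut, offcut_2, glue_bottle, marker, block_plane from where it was at the start of the episode above 0.025 m).
It also fails if it takes over 61 s, if anything falls off the work surface, if the arm or the gripper's body presses on something with over 40 N, if the wrist force passes 120 N, or if a joint passes its speed limit or range.

## Working session

There is one attempt and no reset: what is moved stays moved. The work goes in short steps, Python scripts to look and compute and a tool call to move; the robot and the scene stay as the last step left them, time stands still between calls to the robot, and variables do not carry over. Pictures are saved under pics/ and viewed, about 8 in all and at most 12, crops included, and the job is handed in when it is done.

Besides the shell and the picture viewer there is one more tool, called after "Call:" by a JSON object that holds its "fn" and its "kwargs", one argument or row to a line. arm_command: Moves the arm, as the interface text tells. Its arguments: {"type":"object","properties":{"increments":{"type":"array","items":{"type":"array"}},"newtons":{"type":"number"}},"required":["increments"]}

```bash
mkdir -p pics; ls; cat > h.py <<'E'
import numpy as np, cv2
from bench import r
def grab(n, f=None):
    m=r.camera_model(n); im=r.grab_frame(n)
    if f: cv2.imwrite('pics/'+f,im)
    return im,m
def ray(m,uv,z):
    K=np.array(m["camera_matrix"]);D=np.array(m["D"],float);T=np.array(m["camera_from_world"])
    p=cv2.undistortPoints(np.array(uv,float).reshape(-1,1,2),K,D).reshape(-1,2)
    d=np.c_[p,np.ones(len(p))]@T[:3,:3]; c=-T[:3,:3].T@T[:3,3]
    return c+d*((z-c[2])/d[:,2])[:,None]
def proj(m,P):
    T=np.array(m["camera_from_world"]);P=np.atleast_2d(P).astype(float)
    return cv2.projectPoints(P,cv2.Rodrigues(T[:3,:3])[0],T[:3,3],np.array(m["camera_matrix"]),np.array(m["D"],float))[0].reshape(-1,2)
E
python3 - <<'E'
from h import *
a,m=grab('scene','a.png'); b,n=grab('side','b.png')
cv2.imwrite('pics/ab.png',cv2.resize(np.vstack([a,b]),None,fx=.7,fy=.7))
for k in (m,n): print(np.round(k["camera_from_world"],3), np.round(k["camera_matrix"],0))
o=r.get_obs(); print({k:np.round(v,3) for k,v in o.items()})
E
```

```text
pics
[[ 0.508 -0.862  0.001 -0.346]
 [-0.613 -0.362 -0.702  0.366]
 [ 0.606  0.356 -0.712  0.691]
 [ 0.     0.     0.     1.   ]] [[389.   0. 281.]
 [  0. 389. 203.]
 [  0.   0.   1.]]
[[ 0.97   0.243  0.014 -0.556]
 [ 0.213 -0.819 -0.532 -0.132]
 [-0.118  0.519 -0.847  1.104]
 [ 0.     0.     0.     1.   ]] [[429.   0. 284.]
 [  0. 429. 213.]
 [  0.   0.   1.]]
{'clock': np.float64(0.1), 'joints': array([-1.442,  0.478,  0.022,  1.556, -0.012,  1.109, -0.083]), 'qvel': array([-0.002, -0.003, -0.   , -0.001,  0.   ,  0.002,  0.   ]), 'tau': array([ 4.0000e-03, -5.9775e+01,  1.6140e+00, -2.8195e+01,  1.3000e-02,
        5.0000e-03,  0.0000e+00]), 'tcp_pos': array([0.158, 0.656, 0.247]), 'orientation': array([ 2.467e+00,  1.943e+00, -2.000e-03]), 'contact_force': array([ 0.551, -0.282, -0.236]), 'moment': array([-0.027, -0.001,  0.008]), 'grip_width': np.float64(0.086)}
```

View pics/a.png

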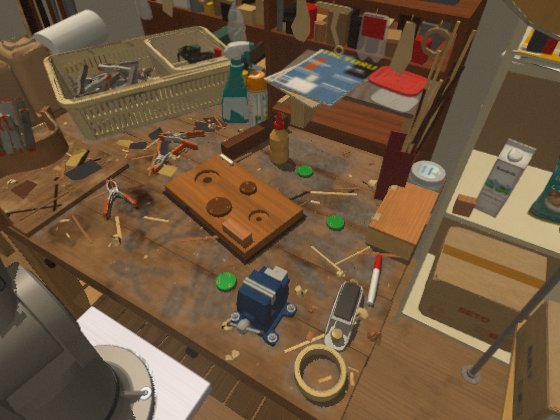

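The scene view shows the body at about (233,207). There are recesses near (207,178) and (258,216), dark discs near (218,206) and (248,187), the off-cut at (237,230) and the nut at (227,160). Green decoys lie on the bench at (304,171), (335,222) and (226,281). I'll enlarge both views.

```bash
python3 - <<'E'
from h import *
a=cv2.imread('pics/a.png');b=cv2.imread('pics/b.png');n=r.camera_model('side')
c=cv2.resize(a[140:265,155:315],None,fx=5,fy=5,interpolation=cv2.INTER_CUBIC)[:,:]
cv2.imwrite('pics/ac.png',c[:600])
m=r.camera_model('scene'); P=ray(m,[[218,206],[248,187],[207,178],[258,216],[237,230],[227,160],[233,207]],.03);print(P.round(3)); print(proj(n,P).round(0))
E
```

```text
[[ 0.5    0.082  0.03 ]
 [ 0.599  0.056  0.03 ]
 [ 0.571  0.174  0.03 ]
 [ 0.523 -0.025  0.03 ]
 [ 0.458 -0.007  0.03 ]
 [ 0.663  0.173  0.03 ]
 [ 0.517  0.047  0.03 ]]
[[264. 169.]
 [300. 186.]
 [300. 148.]
 [261. 206.]
 [237. 194.]
 [335. 155.]
 [266. 182.]]
```

View pics/ac.png

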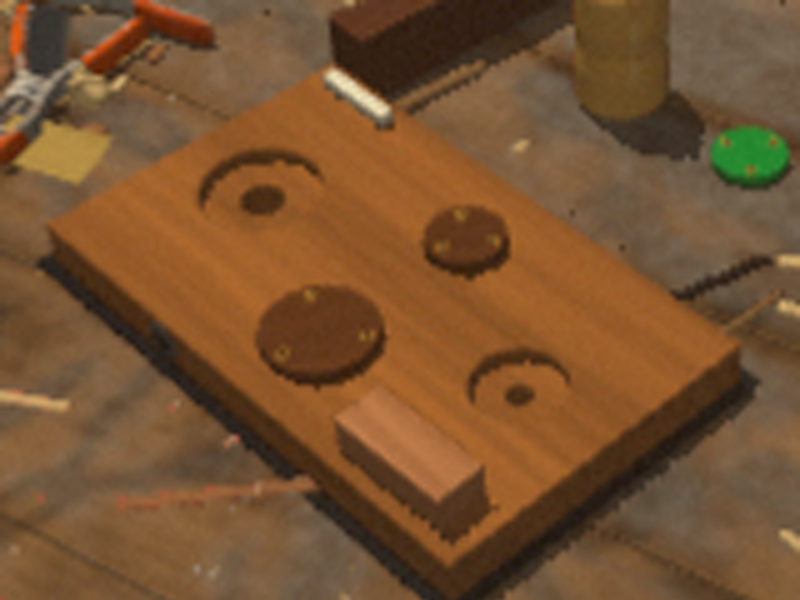

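View pics/b.png

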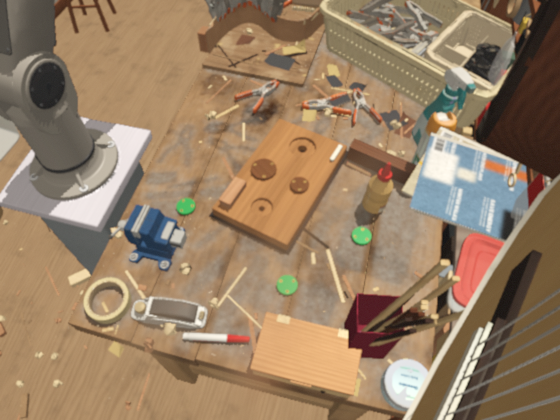

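Dark covers: the large one is at scene (218.5,206), the nearer and bigger disc. The small one is at (248,187.5), farther from the robot. The green discs are decoys with similar cups but the wrong colour, lying on the bench. The enlarged crop confirms this. Next I'll measure with both cameras.

```bash
python3 - <<'E'
from h import *
a=cv2.imread('pics/a.png');m=r.camera_model('scene');n=r.camera_model('side');b=cv2.imread('pics/b.png')
f=lambda L:(np.array(L)+.5)/5-.5+[155,140]
C=ray(m,f([[48,228],[325,75],[740,348],[450,565]]),.03)
print('corners',C.round(4).tolist(), [np.linalg.norm(C[i]-C[j]).round(3) for i,j in((0,1),(2,3),(0,3),(1,2))],C.mean(0).round(4))
print('holes',ray(m,f([[263,200],[519,396]]),.022).round(4).tolist())
def discs(im,m,seeds):
    for s in seeds:
        k=np.int32(im).sum(2); hsv=cv2.cvtColor(im,cv2.COLOR_BGR2HSV)
        u,v=map(int,proj(m,s)[0]); 
        ref=np.median(im[v-2:v+3,u-2:u+3].reshape(-1,3),0)
        print('ref',ref)
        mk=(np.abs(im-ref).max(2)<28).astype(np.uint8); w=np.zeros_like(mk);cv2.circle(w,(u,v),22,1,-1)
        mk=cv2.morphologyEx(mk*w,cv2.MORPH_CLOSE,np.ones((3,3)))
        _,l,st,ce=cv2.connectedComponentsWithStats(mk); i=l[v,u]
        cs,_=cv2.findContours((l==i).astype(np.uint8),cv2.RETR_EXTERNAL,cv2.CHAIN_APPROX_NONE)
        q=ray(m,cs[0].reshape(-1,2),.038)[:,:2]; (c,rad)=cv2.minEnclosingCircle(np.float32(q)); print(np.round(c,4),round(rad,4),ray(m,ce[i],.038).round(4)[0])
S=[[.5,.082,.038],[.599,.056,.038]]
discs(a,m,S);discs(b,n,S)
i=b[110:260,200:360]; cv2.imwrite('pics/bc.png',cv2.resize(i,None,fx=4,fy=4,interpolation=cv2.INTER_CUBIC))
E
```

```text
corners [[0.4891, 0.2551, 0.03], [0.6723, 0.2064, 0.03], [0.6006, -0.1106, 0.03], [0.4109, -0.0611, 0.03]] [np.float64(0.19), np.float64(0.196), np.float64(0.326), np.float64(0.325)] [0.5432 0.0725 0.03  ]
holes [[0.5727, 0.1758, 0.022], [0.5213, -0.0271, 0.022]]
ref [ 28.  57. 101.]
[0.4932 0.0746] 0.0362 [0.4943 0.074  0.038 ]
ref [29. 56. 99.]
[0.5888 0.0489] 0.0277 [0.5887 0.0495 0.038 ]
ref [ 61.  94. 144.]
[0.4998 0.0757] 0.034 [0.5001 0.0747 0.038 ]
ref [ 62.  96. 146.]
[0.5956 0.0504] 0.0262 [0.5955 0.0507 0.038 ]
```

View pics/bc.png

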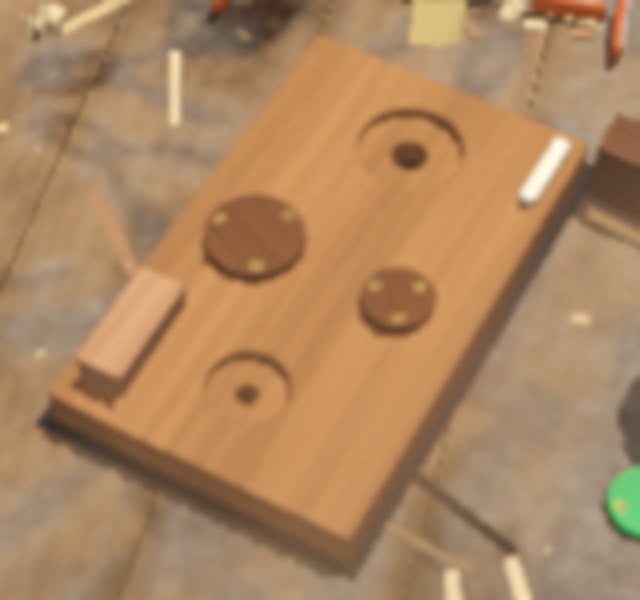

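Both views agree on the body. The holes are 209 mm apart against 210 nominal, and the corner sizes are right. Next I move above the body with the jaws set across the push direction (jaw axis about -40°), so the two fingertips cradle each cover's rim.

Call:
{"fn": "arm_command", "kwargs": {
  "increments": [
    [[0.38,-0.57,0.05],[0,0,-2.02],50],
    [[0.38,-0.57,0.05],[0,0,-2.02],50],
    [[0.38,-0.57,0.05],[0,0,-2.02],50],
    [[0.38,-0.57,0.05],[0,0,-2.02],50],
    [[0.38,-0.57,0.05],[0,0,-2.02],50],
    [[0.38,-0.57,0.05],[0,0,-2.02],50],
    [[0.38,-0.57,0.05],[0,0,-2.02],50],
    [[0.38,-0.57,0.05],[0,0,-2.02],50],
    [[0.38,-0.57,0.05],[0,0,-2.02],50],
    [[0.38,-0.57,0.05],[0,0,-2.02],50]
  ]
}}

```text
clock: 1.1
tcp_pos: [0.4355, 0.2393, 0.2848]
orientation: [-3.13, 0.27, 0.0]
contact_force: [1.1, 1.0, 0.0]
grip_width: 0.0427
```

Call:
{"fn": "arm_command", "kwargs": {
  "increments": [
    [[0.06,-0.16,0.015],[0,0,-0.53],50],
    [[0.06,-0.16,0.015],[0,0,-0.53],50],
    [[0.06,-0.16,0.015],[0,0,-0.53],50],
    [[0.06,-0.16,0.015],[0,0,-0.53],50],
    [[0.06,-0.16,0.015],[0,0,-0.53],50],
    [[0.06,-0.16,0.015],[0,0,-0.53],50]
  ]
}}

```text
clock: 1.7
tcp_pos: [0.4946, 0.082, 0.2994]
orientation: [-2.954, 1.069, 0.001]
contact_force: [0.4, 0.7, 0.7]
grip_width: 0.0425
```

```bash
python3 - <<'E'
from h import *
o=r.get_obs(); print(o['tcp_pos'].round(4),np.round(o['orientation'],3),np.round(o['joints'],2),np.round(o['qvel'],2),o['contact_force'])
w,m=grab('wrist','w1.png'); print(np.round(m["camera_from_world"],3))
print(proj(m,[[.5727,.1758,.03],[.5213,-.0271,.03],[.497,.075,.038],[.592,.05,.038]]).round(0))
E
```

```text
[0.4946 0.082  0.2994] [-2.954e+00  1.069e+00  1.000e-03] [-0.88  0.15  0.67  1.93 -0.1   1.1  -0.86] [-0.02  0.   -0.03  0.   -0.    0.    0.  ] [0.38466605 0.65688396 0.69637837]
[[ 0.769 -0.639 -0.002 -0.327]
 [-0.608 -0.732  0.307  0.305]
 [-0.197 -0.235 -0.952  0.546]
 [ 0.     0.     0.     1.   ]]
[[281.  50.]
 [358. 226.]
 [287. 174.]
 [371. 135.]]
```

View pics/w1.png

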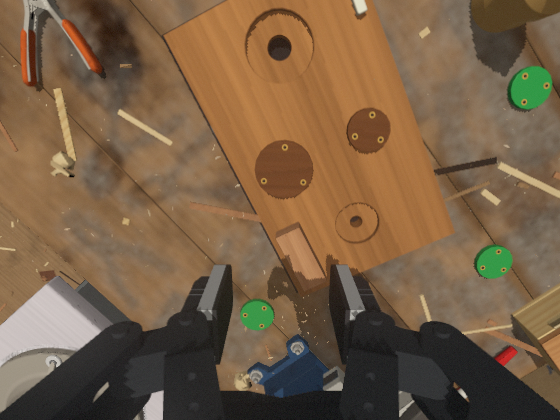

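The wrist view is clear: large cover (284,170), small cover (369,130), large recess hole (280,47), small recess hole (356,221), off-cut (300,255). I'll refine these.

```bash
cat >> h.py <<'E'
def dark(im,m,seed,z,rpx,thr):
    u,v=map(int,seed); g=cv2.cvtColor(im,cv2.COLOR_BGR2GRAY)
    w=np.zeros_like(g);cv2.circle(w,(u,v),rpx,1,-1)
    mk=cv2.morphologyEx(((g<thr)*w).astype(np.uint8),cv2.MORPH_CLOSE,np.ones((5,5)))
    mk=cv2.morphologyEx(mk,cv2.MORPH_OPEN,np.ones((3,3)))
    cs,_=cv2.findContours(mk,cv2.RETR_EXTERNAL,cv2.CHAIN_APPROX_NONE)
    c=max(cs,key=cv2.contourArea); q=ray(m,c.reshape(-1,2),z)[:,:2]
    e=cv2.fitEllipse(np.float32(q)*1000); M=cv2.moments(c)
    return np.round(np.array(e[0])/1000,4),np.round(e[1],1),np.round([M['m10']/M['m00'],M['m01']/M['m00']],1)
E
python3 - <<'E'
from h import *
w=cv2.imread('pics/w1.png');m=r.camera_model('wrist');g=cv2.cvtColor(w,cv2.COLOR_BGR2GRAY)
print(g[170,245:330:6],g[47,255:310:5],g[221,340:375:3])
for s,z,R,t in (((284,170),.038,38,72),((369,130),.038,28,72),((280,47),.022,17,50),((356,221),.022,12,60)): print(*dark(w,m,s,z,R,t))
E
```

```text
[120 123  83  84  83  81  84  81  78  80  77  80 125 131 114] [129 115 119  38  42  49  45  39 129 125 132] [115 116 122 112  62  74  73  62 119 126 125 127]Traceback (most recent call last):
  File "<stdin>", line 4, in <module>
  File "h.py", line 21, in dark
    c=max(cs,key=cv2.contourArea); q=ray(m,c.reshape(-1,2),z)[:,:2]
ValueError: max() iterable argument is empty
```

```bash
python3 - <<'E'
from h import *
w=cv2.imread('pics/w1.png');m=r.camera_model('wrist')
for s,z,R,t in (((284,170),.038,38,100),((369,130),.038,28,100),((280,47),.022,17,85),((356,221),.022,12,95)): print(*dark(w,m,s,z,R,t))
E
```

```text
[0.4971 0.0816] [62.5 63.9] [283.6 169.1]
[0.592  0.0573] [45.3 46.7] [367.8 130.3]
[0.5726 0.1805] [23.4 23.9] [279.1  47.3]
[ 0.5216 -0.023 ] [13.5 14.1] [355.6 221. ]
```

```bash
python3 - <<'E'
from h import *
w=cv2.imread('pics/w1.png');m=r.camera_model('wrist')
L=np.array([.5726,.1805]);S=np.array([.5216,-.023]);y=(L-S)/np.linalg.norm(L-S);x=np.array([y[1],-y[0]]);c=(L+S)/2
print('c',c.round(4),'yaw y',np.degrees(np.arctan2(y[1],y[0])).round(1),np.linalg.norm(L-S).round(4))
B=lambda p:np.round([(p-c)@x*1000,(p-c)@y*1000],0)
for p in([.4971,.0816],[.592,.0573]):print(B(np.array(p)))
# offcut top corners in scene crop
a=r.camera_model('scene')
f=lambda L:(np.array(L)+.5)/5-.5+[155,140]
P=ray(a,f([[335,430],[378,388],[484,465],[440,500]]),.052)[:,:2]+[0,.0045]
print('scene offcut',[B(p) for p in P],P.round(3))
c2=w[190:300,240:400]; cv2.imwrite('pics/w1c.png',cv2.resize(c2,None,fx=5,fy=5,interpolation=cv2.INTER_CUBIC))
E
```

```text
c [0.5471 0.0788] yaw y 75.9 0.2098
[-49.  -9.]
[ 49. -10.]
scene offcut [array([-94., -79.]), array([-63., -73.]), array([ -59., -146.]), array([ -88., -147.])] [[ 0.436  0.025]
 [ 0.469  0.023]
 [ 0.454 -0.048]
 [ 0.426 -0.042]]
```

View pics/w1c.png

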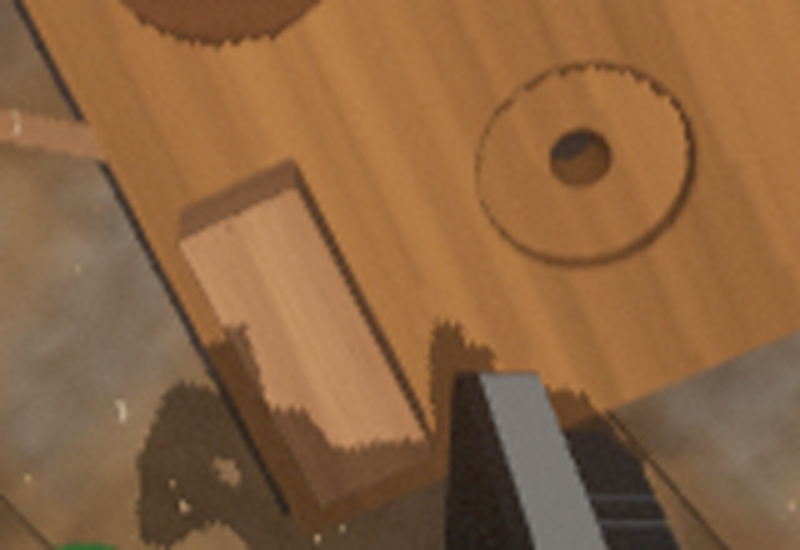

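In the body frame, the large cover is at (-49,-9) and the small at (49,-10). The off-cut's end is at y≈-75, so there is room behind the large cover for the cradle. I descend 44 mm behind it.

Call:
{"fn": "arm_command", "kwargs": {
  "increments": [
    [[-0.024,-0.035,0],[0,0,0.042],50],
    [[-0.024,-0.035,-0.04],[0,0,0.042],50],
    [[-0.024,-0.035,-0.08],[0,0,0.042],50],
    [[-0.024,-0.035,-0.12],[0,0,0.042],50],
    [[-0.024,-0.035,-0.16],[0,0,0.042],50],
    [[-0.024,-0.035,-0.2],[0,0,0.042],50],
    [[-0.024,-0.035,-0.22],[0,0,0.042],50],
    [[-0.024,-0.035,-0.22],[0,0,0.042],50]
  ]
}}

```text
clock: 2.55
tcp_pos: [0.4684, 0.0478, 0.0769]
orientation: [2.974, -1.002, -0.009]
contact_force: [-0.6, -0.2, 0.3]
grip_width: 0.0425
```

```bash
python3 - <<'E'
from h import *
o=r.get_obs(); print(o['tcp_pos'].round(4),np.round(o['orientation'],3),o['contact_force'].round(2))
w,m=grab('wrist','w2.png')
E
```

```text
[0.4684 0.0478 0.0769] [ 2.974 -1.002 -0.009] [-0.61 -0.17  0.3 ]
```

View pics/w2.png

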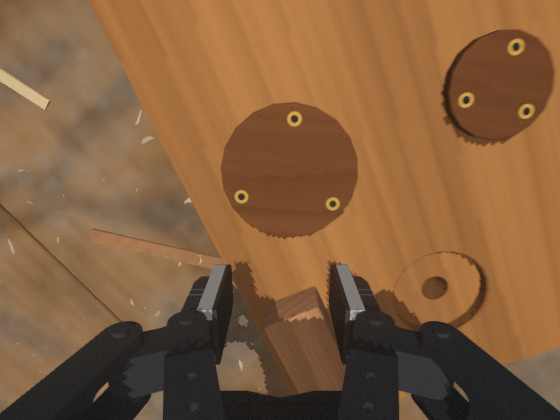

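The cover (289,170) is ahead of and centred between the fingertips (222,265) and (338,265), with the off-cut (300,330) between the fingers. I'll check numerically.

```bash
python3 - <<'E'
from h import *
w=cv2.imread('pics/w2.png');m=r.camera_model('wrist');o=r.get_obs()
g=cv2.cvtColor(w,cv2.COLOR_BGR2GRAY); print(g[180,200:380:12])
p=dark(w,m,(289,170),.038,80,85); print(*p)
R=cv2.Rodrigues(o['orientation'])[0]; t=o['tcp_pos']
for dz in(0.005,.011,.017):
  print(dz,[proj(m,t+R@np.array([sx*.021,sy*.011,dz]))[0].round(0) for sx in(1,-1) for sy in(1,-1)])
d=np.r_[p[0],.038]-t; print('in tool', (R.T@d).round(4))
L=np.array([.5726,.1805]); print('large hole pred',proj(m,[.5216,-.023,.022]))
E
```

```text
[121 118  79  79  79  80  75  77  77  79  82  81  79  90 122]
[0.4994 0.0794] [49.9 66.5] [289.9 171.6]
0.005 [array([330., 318.]), array([333., 271.]), array([231., 317.]), array([228., 271.])]
0.011 [array([328., 310.]), array([331., 264.]), array([233., 309.]), array([230., 264.])]
0.017 [array([327., 302.]), array([329., 258.]), array([234., 302.]), array([232., 258.])]
in tool [ 0.0044 -0.0434  0.0405]
large hole pred [[427.9836389  284.93394152]]
```

Call:
{"fn": "arm_command", "kwargs": {
  "increments": [
    [[0.003,-0.003,-0.012],[0,0,0],50],
    [[0.003,-0.003,-0.022],[0,0,0],50],
    [[0.003,-0.003,-0.028],[0,0,0],50],
    [[0.003,-0.003,-0.03],[0,0,0],50],
    [[0.003,-0.003,-0.03],[0,0,0],50],
    [[0.003,-0.003,-0.03],[0,0,0],50]
  ]
}}

```text
clock: 3.2
tcp_pos: [0.4741, 0.0433, 0.0499]
orientation: [-2.975, 1.009, -0.0]
contact_force: [-0.3, -0.2, -0.3]
grip_width: 0.0426
```

Call:
{"fn": "arm_command", "kwargs": {
  "increments": [
    [[0,0,-0.003],[0,0,0],50],
    [[0,0,-0.006],[0,0,0],50],
    [[0,0,-0.006],[0,0,0],50]
  ]
}}

```text
clock: 3.5
tcp_pos: [0.4744, 0.0433, 0.0451]
orientation: [-2.973, 1.009, 0.0]
contact_force: [-6.8, 0.3, 25.2]
grip_width: 0.0425
```

Call:
{"fn": "arm_command", "kwargs": {
  "increments": [
    [[0,0,-0.001],[0,0,0],50],
    [[0,0,-0.002],[0,0,0],50],
    [[0,0,-0.002],[0,0,0],50]
  ]
}}

```text
clock: 3.8
tcp_pos: [0.4745, 0.0433, 0.0449]
orientation: [-2.971, 1.01, 0.001]
contact_force: [-14.5, 0.3, 55.0]
grip_width: 0.0428
```

Body contact is at TCP z≈0.045. I raise by 2.5 mm and push the first 105 mm.

Call:
{"fn": "arm_command", "kwargs": {
  "increments": [
    [[0,0,0.0055],[0,0,0],50],
    [[0,0,0.0055],[0,0,0],50],
    [[0.007,0.009,0.0055],[0,0,0],50],
    [[0.014,0.0187,0.0055],[0,0,0],50],
    [[0.021,0.028,0.0055],[0,0,0],50],
    [[0.028,0.0373,0.0055],[0,0,0],50],
    [[0.035,0.0467,0.0055],[0,0,0],50],
    [[0.042,0.056,0.0055],[0,0,0],50],
    [[0.049,0.0653,0.0055],[0,0,0],50],
    [[0.056,0.0747,0.0055],[0,0,0],50]
  ]
}}

```text
clock: 4.8
tcp_pos: [0.5305, 0.1188, 0.0472]
orientation: [2.975, -1.009, 0.0]
contact_force: [0.2, -0.2, 0.4]
grip_width: 0.0429
```

Call:
{"fn": "arm_command", "kwargs": {
  "increments": [
    [[0.007,0.0093,0],[0,0,0],50],
    [[0.007,0.0093,0],[0,0,0],50]
  ]
}}

```text
clock: 5.0
tcp_pos: [0.5382, 0.1292, 0.0472]
orientation: [-2.975, 1.006, -0.002]
contact_force: [0.3, -0.3, 0.3]
grip_width: 0.0425
```

```bash
python3 - <<'E'
from h import *
o=r.get_obs(); print(o['tcp_pos'].round(4),np.round(o['orientation'],3),o['contact_force'].round(2))
w,m=grab('wrist','w3.png')
E
```

```text
[0.5382 0.1292 0.0472] [-2.975e+00  1.006e+00 -2.000e-03] [ 0.3  -0.29  0.28]
```

View pics/w3.png

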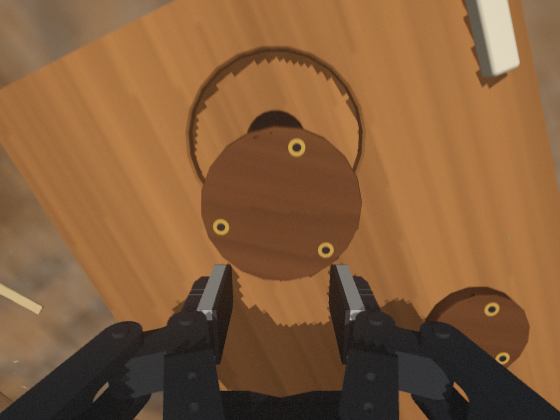

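The cover (281,203) sits squarely in the cradle. The large recess mouth is at about (276,133) and its hole peeks out at (275,120). I'll compute the remaining distance.

```bash
python3 - <<'E'
from h import *
m=r.camera_model('wrist');o=r.get_obs();R=cv2.Rodrigues(o['orientation'])[0];t=o['tcp_pos']
# mouth points on the upper rim
q=np.float32([[188,125],[200,88],[235,56],[275,46],[315,56],[350,88],[364,125]])
P=ray(m,q,.03)[:,:2]; A=np.c_[2*P,np.ones(len(P))]; s=np.linalg.lstsq(A,(P**2).sum(1),rcond=None)[0]
M=s[:2]; print('mouth',M.round(4),'r',np.sqrt(s[2]+M@M).round(4))
q=np.float32([[202,200],[215,163],[245,137],[281,126],[318,137],[348,163],[361,200],[281,280],[255,276]])
P=ray(m,q,.038)[:,:2]; A=np.c_[2*P,np.ones(len(P))]; s=np.linalg.lstsq(A,(P**2).sum(1),rcond=None)[0]
C=s[:2]; print('cover',C.round(4),'r',np.sqrt(s[2]+C@C).round(4))
print('go',(M-C).round(4),'tool',(R.T@np.r_[M-C,0]).round(4),'offset',(R.T@np.r_[C-t[:2],0]).round(4))
E
```

```text
mouth [0.5727 0.1775] r 0.0348
cover [0.5594 0.1562] r 0.0312
go [0.0133 0.0212] tool [-0.0023 -0.0249  0.    ] offset [ 0.0003 -0.0357  0.    ]
```

Call:
{"fn": "arm_command", "kwargs": {
  "increments": [
    [[0.003,0.005,0],[0,0,0],50],
    [[0.006,0.01,0],[0,0,0],50],
    [[0.009,0.015,0],[0,0,0],50],
    [[0.011,0.018,0],[0,0,0],50],
    [[0.013,0.021,0],[0,0,0],50],
    [[0.0135,0.022,0],[0,0,0],50],
    [[0.0135,0.022,0],[0,0,0],50]
  ]
}}

```text
clock: 5.75
tcp_pos: [0.5505, 0.1494, 0.0472]
orientation: [2.975, -1.009, 0.0]
contact_force: [-0.0, 0.7, 0.1]
grip_width: 0.0427
```

```bash
python3 - <<'E'
from h import *
o=r.get_obs(); print(o['tcp_pos'].round(4),np.round(o['orientation'],3),o['contact_force'].round(2))
w,m=grab('wrist','w4.png')
E
```

```text
[0.5505 0.1494 0.0472] [ 2.975 -1.009  0.   ] [-0.04  0.65  0.1 ]
```

View pics/w4.png

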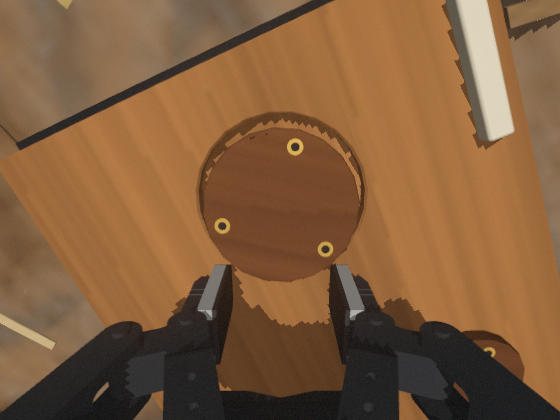

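The cover still appears to be on top: it is 160 px wide, with a front gap from v=112 to 127. I push on in small steps.

Call:
{"fn": "arm_command", "kwargs": {
  "increments": [
    [[0.001,0.0015,0],[0,0,0],50],
    [[0.002,0.0025,0],[0,0,0],50],
    [[0.002,0.003,0],[0,0,0],50],
    [[0.002,0.003,0],[0,0,0],50]
  ]
}}

```text
clock: 6.2
tcp_pos: [0.5525, 0.1524, 0.0472]
orientation: [-2.975, 1.009, -0.0]
contact_force: [0.6, -0.3, 0.7]
grip_width: 0.0425
```

```bash
cat >> h.py <<'E'
def circ(m,q,z):
    P=ray(m,np.float32(q),z)[:,:2]; s=np.linalg.lstsq(np.c_[2*P,np.ones(len(P))],(P**2).sum(1),rcond=None)[0]
    return s[:2],np.sqrt(s[2]+s[:2]@s[:2])
E
python3 - <<'E'
from h import *
o=r.get_obs(); print(o['tcp_pos'].round(4),o['contact_force'].round(2))
w,m=grab('wrist','w5.png')
g=cv2.cvtColor(w,cv2.COLOR_BGR2GRAY)
print(g[95:150:2,281]); print(g[195,190:225:2],g[195,340:380:2])
w=cv2.imread('pics/w4.png');g=cv2.cvtColor(w,cv2.COLOR_BGR2GRAY)
print(g[95:150:2,281]); print(g[195,190:225:2],g[195,340:380:2])
E
```

```text
[0.5525 0.1524 0.0472] [ 0.57 -0.34  0.71]
[118 119 119 119 120 120 117 117 116 117 112 116 115  96  78  72  71 123
 124  82  82  86  82  83  82  79  79  81]
[128 128 125 126 101  69  58  75  76  82  84  81  83  82  82  82  84  80] [ 80  81  80  79  77  80  78  80 135 134  79  49  75 102 119 117 125 130
 134 130]
[117 117 116 117 118 116 117 114 104  76  73  75 107 124 124 123 112  82
  93  90  88  87  88  83  83  83  86  88]
[126 124 125 106  97  58  60  79  80  86  83  83  85  85  83  85  84  85] [ 82  81  85  83  83  82  81  80  83  97 103  52  89  99 118 118 118 121
 129 130]
```

View pics/w5.png

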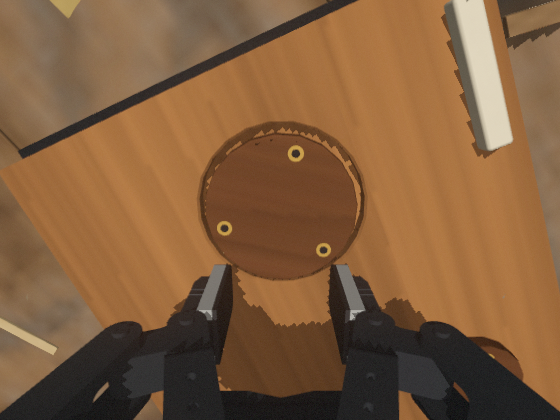

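The cup triangle shrank evenly by 6.1% (sides 110, 107.5 and 107 px became 103.6, 101.3 and 100.3 px). That means the cover is flat and about 8 mm lower, so it has dropped in. Next I lift and turn to face the small cover.

Call:
{"fn": "arm_command", "kwargs": {
  "increments": [
    [[0,0,0.05],[0,0,0],50],
    [[0,0,0.1],[0,0,0.1],50],
    [[0,0,0.15],[0,0,0.25],45],
    [[0,0,0.2],[0,0,0.4],40],
    [[0.02,-0.03,0.22],[0,0,0.55],33],
    [[0.04,-0.06,0.22],[0,0,0.7],33],
    [[0.05,-0.08,0.22],[0,0,0.85],33],
    [[0.05,-0.08,0.22],[0,0,1.0],33],
    [[0.05,-0.08,0.22],[0,0,1.14],33],
    [[0.05,-0.08,0.22],[0,0,1.28],33]
  ]
}}

```text
clock: 7.25
tcp_pos: [0.6023, 0.0717, 0.267]
orientation: [-2.987, -0.975, 0.001]
contact_force: [1.2, -0.1, 0.0]
grip_width: 0.028
```

Call:
{"fn": "arm_command", "kwargs": {
  "increments": [
    [[0,0,0],[0,0,0.15],33],
    [[0,0,0],[0,0,0.3],33],
    [[0,0,0],[0,0,0.45],33],
    [[0,0,0],[0,0,0.6],33],
    [[0,0,0],[0,0,0.75],33],
    [[0,0,0],[0,0,0.9],33],
    [[0,0,0],[0,0,1.05],33],
    [[0,0,0],[0,0,1.2],33],
    [[0,0,0],[0,0,1.35],33],
    [[0,0,0],[0,0,1.48],33]
  ]
}}

```text
clock: 8.25
tcp_pos: [0.6022, 0.072, 0.2671]
orientation: [-1.547, -2.734, 0.001]
contact_force: [-0.2, -0.0, 0.3]
grip_width: 0.0287
```

Call:
{"fn": "arm_command", "kwargs": {
  "increments": [
    [[0.019,0.012,0],[0,0,0.147],33],
    [[0.019,0.012,-0.03],[0,0,0.293],33],
    [[0.019,0.012,-0.08],[0,0,0.293],33],
    [[0.019,0.012,-0.13],[0,0,0.293],33],
    [[0.019,0.012,-0.16],[0,0,0.293],33],
    [[0.019,0.012,-0.17],[0,0,0.293],33],
    [[0.019,0.012,-0.17],[0,0,0.293],33],
    [[0.019,0.012,-0.17],[0,0,0.293],33]
  ]
}}

```text
clock: 9.05
tcp_pos: [0.6227, 0.0844, 0.0989]
orientation: [1.139, 2.925, 0.002]
contact_force: [-0.5, -0.5, 0.9]
grip_width: 0.0281
```

```bash
python3 - <<'E'
from h import *
o=r.get_obs(); print(o['tcp_pos'].round(4),np.round(o['orientation'],3),o['contact_force'].round(2),o['joints'].round(2))
w,m=grab('wrist','w6.png');R=cv2.Rodrigues(o['orientation'])[0]
s=proj(m,[.5945,.0545,.038])[0];print('pred',s)
p=dark(w,m,s,.038,75,100); print(*p)
print('tool',(R.T@(np.r_[p[0],.038]-o['tcp_pos'])).round(4))
h=proj(m,[.5235,-.026,.022])[0]; print('hole pred',h); print(*dark(w,m,h,.022,25,85))
E
```

```text
[0.6227 0.0844 0.0989] [1.139e+00 2.925e+00 2.000e-03] [-0.55 -0.47  0.95] [-0.27  0.57  0.04  1.79 -0.03  0.78  2.19]
pred [281.63939982 169.55868424]
[0.5917 0.0479] [59.8 76.7] [277.  153.8]
tool [-0.0017 -0.048   0.0608]
hole pred [277.45022152 -57.68493412]Traceback (most recent call last):
  File "<stdin>", line 7, in <module>
  File "h.py", line 21, in dark
    c=max(cs,key=cv2.contourArea); q=ray(m,c.reshape(-1,2),z)[:,:2]
ValueError: max() iterable argument is empty
```

View pics/w6.png

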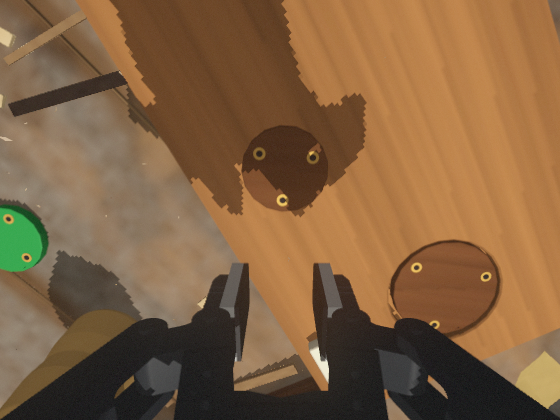

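The small cover is at (285,168), straight ahead of the fingers. The large cover is seated at (444,288), and the glue bottle shows at lower left (100,350). I check its clearance before descending.

```bash
python3 - <<'E'
from h import *
m=r.camera_model('wrist');o=r.get_obs();R=cv2.Rodrigues(o['orientation'])[0]
c,rad=circ(m,[[242,168],[328,168],[285,125],[285,211]],.038); print('cover',c.round(4),rad.round(4),'tool',(R.T@(np.r_[c,.038]-o['tcp_pos'])).round(4))
a=r.camera_model('scene'); print('bottle base',ray(a,[[280,160]],0).round(3))
c,rad=circ(m,[[391,285],[415,250],[453,240],[490,256],[499,285],[480,318]],.03); print('large mouth/cover',c.round(4),rad.round(4))
E
```

```text
cover [0.5936 0.0559] 0.0228 tool [ 0.0025 -0.0411  0.0613]
bottle base [[0.773 0.059 0.   ]]
large mouth/cover [0.5728 0.1784] 0.0333
```

Call:
{"fn": "arm_command", "kwargs": {
  "increments": [
    [[-0.002,0.002,-0.015],[0,0,0],33],
    [[-0.002,0.002,-0.03],[0,0,0],33],
    [[-0.002,0.002,-0.042],[0,0,0],33],
    [[-0.002,0.002,-0.045],[0,0,0],33],
    [[-0.002,0.002,-0.045],[0,0,0],33]
  ]
}}

```text
clock: 9.6
tcp_pos: [0.6188, 0.0861, 0.0511]
orientation: [-1.139, -2.926, 0.002]
contact_force: [0.4, 0.0, 0.0]
grip_width: 0.0281
```

Call:
{"fn": "arm_command", "kwargs": {
  "increments": [
    [[0,0,-0.0015],[0,0,0],33],
    [[0,0,-0.003],[0,0,0],33],
    [[0,0,-0.003],[0,0,0],33]
  ]
}}

```text
clock: 9.9
tcp_pos: [0.6196, 0.0863, 0.0494]
orientation: [1.14, 2.927, 0.0]
contact_force: [-0.4, 0.6, -0.1]
grip_width: 0.0283
```

Call:
{"fn": "arm_command", "kwargs": {
  "increments": [
    [[-0.0061,-0.007,0],[0,0,0],33],
    [[-0.0122,-0.014,0],[0,0,0],33],
    [[-0.0183,-0.021,0],[0,0,0],33],
    [[-0.0244,-0.028,0],[0,0,0],33],
    [[-0.0305,-0.035,0],[0,0,0],33],
    [[-0.0366,-0.042,0],[0,0,0],33],
    [[-0.0427,-0.049,0],[0,0,0],33],
    [[-0.0488,-0.056,0],[0,0,0],33],
    [[-0.0549,-0.063,0],[0,0,0],33],
    [[-0.0605,-0.07,0],[0,0,0],33]
  ]
}}

```text
clock: 10.9
tcp_pos: [0.5584, 0.0157, 0.0492]
orientation: [-1.14, -2.927, -0.0]
contact_force: [-0.6, 0.1, 0.2]
grip_width: 0.0279
```

Call:
{"fn": "arm_command", "kwargs": {
  "increments": [
    [[0,0,0],[0,0,0],33]
  ]
}}

```text
clock: 11.0
tcp_pos: [0.5578, 0.0146, 0.0491]
orientation: [-1.142, -2.926, 0.002]
contact_force: [0.6, 0.1, 0.4]
grip_width: 0.0279
```

```bash
python3 - <<'E'
from h import *
o=r.get_obs(); print(o['tcp_pos'].round(4),np.round(o['orientation'],3),o['contact_force'].round(2))
w,m=grab('wrist','w7.png')
g=cv2.cvtColor(w,cv2.COLOR_BGR2GRAY);hsv=cv2.cvtColor(w,cv2.COLOR_BGR2HSV)
E
```

```text
[0.5578 0.0146 0.0491] [-1.142e+00 -2.926e+00  2.000e-03] [0.58 0.07 0.41]
```

View pics/w7.png

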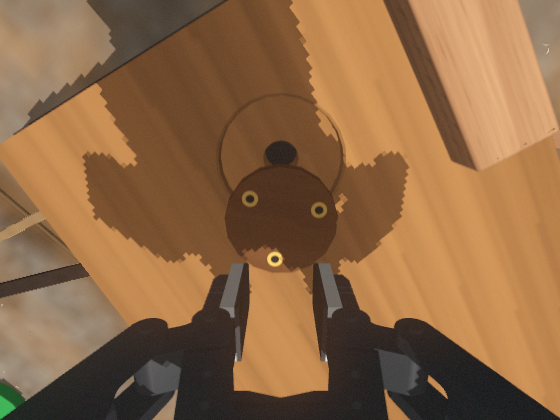

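The small cover (281,218) is cradled and the mouth is at (281,155), so they are aligned. That was my last viewable picture. From here I check by numbers, using the brass-cup triangle in the wrist image as the drop detector.

```bash
cat >> h.py <<'E'
def cups(w,box):
    x0,y0,x1,y1=box; hs=cv2.cvtColor(w,cv2.COLOR_BGR2HSV)[y0:y1,x0:x1].astype(int)
    mk=((hs[...,0]>=17)&(hs[...,0]<40)&(hs[...,1]>80)&(hs[...,2]>60)).astype(np.uint8)
    mk=cv2.morphologyEx(mk,cv2.MORPH_CLOSE,np.ones((7,7)))
    n,l,st,ce=cv2.connectedComponentsWithStats(mk); i=[k for k in range(1,n) if 60<st[k,4]<400 and st[k,2]<26 and st[k,3]<26]
    c=ce[i]+[x0,y0]; return c.round(1), st[i,4], np.round([np.linalg.norm(c[a]-c[b]) for a in range(len(c)) for b in range(a)],1)
E
python3 - <<'E'
from h import *
w=cv2.imread('pics/w7.png');m=r.camera_model('wrist')
print(*cups(w,(226,168,336,278)))
M,a=circ(m,[[219,150],[230,120],[250,102],[281,94],[312,102],[332,120],[343,150]],.03)
C,b=circ(m,[[225,218],[337,218],[281,165],[281,272]],.038)
print(M.round(4),a.round(4),C.round(4),b.round(4),(M-C).round(4),np.linalg.norm(M-C).round(4))
c3=cv2.imread('pics/w3.png');print(*cups(c3,(204,130,360,276)));print(*cups(cv2.imread('pics/w5.png'),(204,130,360,276)))
E
```

```text
[[249.6 198.4]
 [318.5 209.5]
 [274.5 258.7]] [207 203 201] [69.8 65.2 66. ]
[ 0.5218 -0.024 ] 0.0252 [ 0.5378 -0.0065] 0.0227 [-0.0161 -0.0175] 0.0237
[[296.2 147. ]
 [220.5 226.6]
 [325.3 249.5]] [256 209 195] [109.8 106.6 107.3]
[[295.4 153.2]
 [224.  227.8]
 [323.  249.5]] [215 179 169] [103.3 100.3 101.3]
```

Call:
{"fn": "arm_command", "kwargs": {
  "increments": [
    [[-0.0035,-0.004,0],[0,0,0],33],
    [[-0.007,-0.008,0],[0,0,0],33],
    [[-0.0105,-0.012,0],[0,0,0],33],
    [[-0.013,-0.0145,0],[0,0,0],33],
    [[-0.015,-0.0165,0],[0,0,0],33],
    [[-0.016,-0.0175,0],[0,0,0],33],
    [[-0.0165,-0.018,0],[0,0,0],33],
    [[-0.0165,-0.018,0],[0,0,0],33]
  ]
}}

```text
clock: 11.85
tcp_pos: [0.5425, -0.0017, 0.0492]
orientation: [-1.14, -2.928, -0.0]
contact_force: [0.4, 0.2, 0.5]
grip_width: 0.0282
```

```bash
python3 - <<'E'
from h import *
o=r.get_obs(); print(o['tcp_pos'].round(4),o['contact_force'].round(2))
w,m=grab('wrist','w8.png');print(*cups(w,(226,160,340,278)))
g=cv2.cvtColor(w,cv2.COLOR_BGR2GRAY);print(list(enumerate(g[130:190:3,281],0)))
E
```

```text
[ 0.5425 -0.0017  0.0492] [0.42 0.21 0.49]
[[251.4 194.8]
 [317.4 207.9]
 [273.3 257. ]] [197 191 192] [67.4 66.  66.1]
[(0, np.uint8(84)), (1, np.uint8(80)), (2, np.uint8(79)), (3, np.uint8(82)), (4, np.uint8(84)), (5, np.uint8(83)), (6, np.uint8(87)), (7, np.uint8(79)), (8, np.uint8(83)), (9, np.uint8(84)), (10, np.uint8(86)), (11, np.uint8(84)), (12, np.uint8(59)), (13, np.uint8(62)), (14, np.uint8(59)), (15, np.uint8(57)), (16, np.uint8(60)), (17, np.uint8(56)), (18, np.uint8(57)), (19, np.uint8(60))]
```

The front side has started to drop: one cup distance shrank while the others held. Another 2.5 mm.

Call:
{"fn": "arm_command", "kwargs": {
  "increments": [
    [[-0.0007,-0.0008,0],[0,0,0],33],
    [[-0.0013,-0.0015,0],[0,0,0],33],
    [[-0.0017,-0.0018,0],[0,0,0],33],
    [[-0.0017,-0.0018,0],[0,0,0],33]
  ]
}}

```text
clock: 12.3
tcp_pos: [0.5407, -0.0036, 0.0492]
orientation: [-1.14, -2.927, 0.0]
contact_force: [-0.1, -0.5, 0.7]
grip_width: 0.0285
```

```bash
python3 - <<'E'
from h import *
o=r.get_obs(); print(o['tcp_pos'].round(4),o['contact_force'].round(2))
w,m=grab('wrist','w9.png');print(*cups(w,(226,160,340,278)))
E
```

```text
[ 0.5407 -0.0036  0.0492] [-0.1  -0.55  0.67]
[[251.6 199.7]
 [316.4 211.9]
 [273.6 257.1]] [184 174 168] [66.  61.5 62.2]
```

The ratios are 0.945, 0.943 and 0.942, even on all three sides, so the small cover has dropped flat. I lift clear and check both covers and the bystanders numerically.

Call:
{"fn": "arm_command", "kwargs": {
  "increments": [
    [[0,0,0.05],[0,0,0],33],
    [[0,0,0.1],[0,0,0],33],
    [[0,0,0.15],[0,0,0],33],
    [[0.02,0.03,0.2],[0,0,0],33],
    [[0.04,0.07,0.25],[0,0,0],33],
    [[0.06,0.11,0.25],[0,0,0],33],
    [[0.08,0.14,0.25],[0,0,0],33],
    [[0.08,0.14,0.25],[0,0,0],33],
    [[0.08,0.14,0.25],[0,0,0],33]
  ]
}}

```text
clock: 13.25
tcp_pos: [0.6206, 0.138, 0.2986]
orientation: [-1.135, -2.928, 0.001]
contact_force: [-0.1, -2.1, -0.2]
grip_width: 0.0279
```

```bash
python3 - <<'E'
from h import *
o=r.get_obs(); print(o['tcp_pos'].round(4),o['contact_force'].round(2))
w,m=grab('wrist','w10.png'); C=[]
hs=cv2.cvtColor(w,cv2.COLOR_BGR2HSV)
for n,p in (('L',[.5727,.1785,.03]),('S',[.5222,-.0243,.03])):
    s=proj(m,p)[0]; e=dark(w,m,s,.03,38 if n=='L' else 28,100); print(n,'pred px',s.round(0),*e); C.append(e[0])
print('dist',np.linalg.norm(C[0]-C[1]).round(4))
a=cv2.imread('pics/a.png'); a2,_=grab('scene','a2.png'); b=cv2.imread('pics/b.png'); b2,_=grab('side','b2.png')
for x,y in((a,a2),(b,b2)):
    d=(cv2.absdiff(x,y).max(2)>45).astype(np.uint8); d=cv2.morphologyEx(d,cv2.MORPH_OPEN,np.ones((3,3)))
    _,l,st,ce=cv2.connectedComponentsWithStats(d); print([(s[:4].tolist(),int(s[4])) for s in st[1:] if s[4]>25])
E
```

```text
[0.6206 0.138  0.2986] [-0.15 -2.12 -0.16]
L pred px [337. 167.] [0.5728 0.1788] [66.7 68.6] [336.8 166.7]
S pred px [242. -23.] [ 0.5376 -0.0095] [ 4.8 31.9] [241.    2.2]
dist 0.1916
[([194, 6, 26, 13], 195), ([190, 26, 54, 64], 1456), ([0, 40, 19, 22], 296), ([0, 60, 7, 8], 47), ([31, 114, 12, 21], 172), ([0, 127, 19, 16], 198), ([0, 169, 44, 44], 1327), ([209, 174, 9, 5], 38), ([240, 182, 16, 13], 163), ([236, 195, 53, 44], 1166), ([207, 198, 25, 19], 364), ([10, 209, 37, 24], 566), ([30, 226, 23, 27], 327), ([285, 232, 27, 29], 499), ([0, 248, 54, 66], 1349), ([264, 249, 42, 70], 962), ([18, 305, 7, 8], 40), ([23, 307, 45, 43], 847), ([76, 312, 22, 38], 432), ([19, 314, 13, 15], 74), ([252, 318, 51, 86], 2620), ([33, 353, 33, 31], 393), ([30, 385, 7, 6], 34)]
[([47, 0, 6, 7], 35), ([307, 0, 53, 92], 3154), ([52, 22, 3, 10], 30), ([52, 33, 4, 13], 42), ([13, 54, 25, 27], 267), ([41, 58, 11, 4], 33), ([52, 68, 16, 39], 391), ([30, 74, 22, 35], 339), ([0, 82, 35, 36], 919), ([70, 85, 8, 22], 112), ([85, 119, 30, 21], 384), ([5, 121, 14, 13], 84), ([290, 140, 23, 17], 154), ([251, 159, 25, 22], 394), ([23, 166, 7, 6], 29), ([290, 178, 18, 16], 198), ([234, 184, 63, 51], 1637), ([3, 186, 9, 17], 88), ([51, 202, 12, 14], 87), ([89, 229, 177, 56], 4337)]
```

Call:
{"fn": "arm_command", "kwargs": {
  "increments": [
    [[-0.02,-0.04,0],[0,0,0],33],
    [[-0.04,-0.07,0],[0,0,0],33],
    [[-0.05,-0.1,0.02],[0,0,0],33],
    [[-0.05,-0.11,0.04],[0,0,0],33],
    [[-0.05,-0.11,0.04],[0,0,0],33],
    [[-0.05,-0.11,0.04],[0,0,0],33]
  ]
}}

```text
clock: 14.0
tcp_pos: [0.5704, 0.0256, 0.3393]
orientation: [1.142, 2.926, 0.001]
contact_force: [-0.1, 0.5, 0.1]
grip_width: 0.0283
```

```bash
python3 - <<'E'
from h import *
w,m=grab('wrist','w11.png'); g=cv2.cvtColor(w,cv2.COLOR_BGR2GRAY)
s=proj(m,[.5222,-.0243,.03])[0]; u,v=s.astype(int); print(s.round(0)); print(g[v,max(u-45,0):u+46:3]); print(g[max(v-45,0):v+46:3,u])
for t in(70,85,100): 
    try: print(t,*dark(w,m,s,.03,30,t))
    except Exception as e: print(t,e)
P=ray(r.camera_model('scene'),[[0,0]],0)
E
```

```text
[282. 103.]
[129 129 129 127 129 121 113 118 101  91  82  82  85  85  87  85  85  86
  85  82 112  85  86 110 135 130 126 127 134 137 135]
[124 122 120 118 116 121 126 115  70  82  84  84  83  82  81  85  81  82
  86 104  95 131  75 123 123 115 115 119 120 120 121]
70 max() iterable argument is empty
85 [ 0.5218 -0.0228] [46.8 48.3] [282.8 103.5]
100 [ 0.5221 -0.0232] [48.8 50.3] [282.5 103.5]
```

Call:
{"fn": "arm_command", "kwargs": {
  "increments": [
    [[-0.03,0.04,0],[0,0,0],33],
    [[-0.06,0.08,0],[0,0,0],33],
    [[-0.09,0.12,0],[0,0,0],33],
    [[-0.11,0.16,0],[0,0,0],33],
    [[-0.13,0.2,0],[0,0,0],33],
    [[-0.15,0.24,0],[0,0,0],33],
    [[-0.17,0.28,0],[0,0,0],33],
    [[-0.19,0.32,0],[0,0,0],33],
    [[-0.21,0.36,0],[0,0,0],33],
    [[-0.23,0.4,0],[0,0,0],33]
  ]
}}

```text
clock: 15.05
tcp_pos: [0.3387, 0.428, 0.3379]
orientation: [-1.137, -2.928, 0.003]
contact_force: [1.2, 0.7, -0.1]
grip_width: 0.0278
```

```bash
python3 - <<'E'
from h import *
o=r.get_obs(); print(o['clock'],o['tcp_pos'].round(4),o['contact_force'].round(2))
a=cv2.imread('pics/a.png'); a2,_=grab('scene','a3.png'); b=cv2.imread('pics/b.png'); b2,_=grab('side','b3.png')
B={'a':(a,a2,dict(offcut=(237,230),nut=(227,160),bottle=(280,150),marker=(375,280),plane=(345,312),L=(207,178),S=(258,216))),
'b':(b,b2,dict(offcut=(232,192),nut=(336,154),bottle=(378,195),marker=(215,338),plane=(170,312),L=(301,148),S=(262,207)))}
for k,(x,y,d) in B.items():
    for n,(u,v) in d.items():
        t=x[v-14:v+15,u-14:u+15]; s=y[v-26:v+27,u-26:u+27]; q=cv2.matchTemplate(s,t,cv2.TM_CCOEFF_NORMED); _,mx,_,p=cv2.minMaxLoc(q); print(k,n,'shift',p[0]-12,p[1]-12,round(mx,2))
for im,nm,pts in((a2,'scene',0),(b2,'side',0)):
    m=r.camera_model(nm)
    for n,p,R in(('L',[.5727,.1765,.03],20),('S',[.5217,-.0265,.03],15)):
        s=proj(m,p)[0]; 
        for t in (75,95,110):
            try: print(nm,n,t,s.round(0),*dark(im,m,s,.03,R,t))
            except Exception: pass
E
```

```text
15.05 [0.3387 0.428  0.3379] [ 1.2   0.69 -0.06]
a offcut shift 0 0 0.98
a nut shift 0 0 0.99
a bottle shift 0 0 0.99
a marker shift 0 0 1.0
a plane shift 0 0 1.0
a L shift 0 1 0.63
a S shift 2 2 0.58
b offcut shift 0 0 1.0
b nut shift 0 0 1.0
b bottle shift 0 0 0.99
b marker shift 0 0 1.0
b plane shift 0 0 1.0
b L shift 0 1 0.55
b S shift -3 5 0.48
scene L 75 [207. 177.] [0.5726 0.1761] [63.3 65.4] [206.6 177.6]
scene L 95 [207. 177.] [0.5732 0.1754] [67.9 72.5] [206.9 177.6]
scene L 110 [207. 177.] [0.5858 0.184 ] [ 95.3 153.2] [207.7 174.4]
scene S 75 [258. 216.] [ 0.5208 -0.0272] [47.1 48.3] [258.2 216.9]
scene S 95 [258. 216.] [ 0.522  -0.0268] [51.5 52.4] [258.3 216.6]
scene S 110 [258. 216.] [ 0.5236 -0.0245] [70.7 94. ] [258.  216.1]
side L 110 [301. 147.] [0.5765 0.1817] [51.1 59.8] [301.8 145. ]
```

The scene camera puts the covers at (0.5726,0.1761) and (0.5208,-0.0272). It put the recess holes at (0.5727,0.1758) and (0.5213,-0.0271), so they agree within 1 mm. The bystanders show zero shift in both views, so I hand in.

```bash
python3 -c "
from bench import r
print(r.hand_in())"
```

```text
the job is handed in; nothing more can be done
None
```

I slid the large cover into the large recess and the small cover into the small one, then handed the job in after about 15 s of robot time. The slightly opened fingertips pushed each cover from behind its rim, about 2.5 mm above the body's top. Nothing was picked up.

**Position:** in the scene camera both covers lie within about 1 mm of the recess centres measured at the start.

**Flatness:** in the wrist camera, the triangle of brass screw cups on each cover shrank evenly by about 6% as it dropped. That fits a flat drop of roughly 8 mm, and I did not measure the depth more directly than that.

**Other things:** the off-cut, nut, bottle, marker and plane show no pixel shift in the scene or side view. The arm ended clear of everything, with only about 1 N of sensor noise.

**Checks that disagreed or failed:**
- The wrist camera's absolute positions differed from the scene camera's by 3–5 mm, so I steered by relative measurements taken close up.
- Each cover needed about 2–4 mm more push than computed before it dropped.
- The side camera gave no usable final fit: one poor fit for the large cover (51 x 60 mm) and none for the small.
- I had used all 12 picture views before the small cover dropped in, so its seating was checked by numbers only.
- One downward probe for the body's top reached 55 N on the fingertips. That is below the 120 N wrist limit, but harder than intended.

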